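Feel the edge of a leather pattern for nicks

ROBOT

A 6-joint arm with a two-finger parallel gripper is mounted at the origin on the work surface. World frame = base frame: x ahead of the robot, y to its left, z up, the work surface at z = 0. Lengths are in m, angles in rad, forces in N, time in s.
With the tool pointing down it reaches from about 0.375 to 0.9 m from the base axis. Payload 3.1 kg.
Tool frame: the origin (TCP) lies where the fingers leave the gripper's body, on its centre line; the fingertips stand 73 mm ahead of it and the grasp point (between the pads) lies 54 mm ahead of it; z points along the fingers, y is the line along which they close (so a half turn about z gives the same grasp; the last joint's range is limited). The gripper opens to 85 mm and grips with 20 to 120 N. Pads are 22 mm wide; open, the fingers measure 114 mm over their backs; the gripper's body (76 mm by 85 mm) begins 54 mm behind the grasp point. The pads swing forward as they close: fully open they stand 13 mm farther back than shut.
Start: joints at [-1.371, 0.527, 1.433, -0, 1.181, -0.178], TCP at [0.231, -0.581, 0.304] pointing down, gripper open.
Joint ranges: [-3.08, 3.08], [-0.75, 2.2], [0.22, 2.44], [-1.43, 4.57], [0, 2.65], [-2.85, 2.85]. Speed limits (rad/s): [2.79, 2.79, 3.14, 3.14, 3.14, 3.14].

INTERFACE

Orientations are given as a unit quaternion [x, y, z, w].
In Python, from station import manip gives the robot as it stands.
- The arm moves only by the shell command python3 -m crank 'ROWS' [FORCE]. ROWS is JSON, a list of rows, each an object with "dp": the shift along the tool's x, y, z normalised to -1 to 1, where 1 is 50 cm, a list of three; "delta_rot": the turn, a rotation vector about the tool's x, y, z normalised to -1 to 1, where 1 is 2 pi rad, a list of three; "fingers": the opening, from -1 (shut) to 1 (fully open). A call has 1 to 12 rows; each row shifts and turns the commanded pose from where the row before left it, along the tool's axes as they then stand; what a row does not reach is not made up. A row lasts 1/12 s, in which the tool goes at most 41.7 mm and 7.16 degrees, less where a joint would pass 70% of its speed; a pose out of reach is approached as far as the arm can. A call with a number of a shift or a turn outside -1 to 1 is refused whole. A call with a gripper value outside its range is refused whole. The fingers move at their own pace and stop on an object; FORCE is the grip in N (left out, the last holds). Time passes only in rows, so rows that do not move let the fingers close. It gives the time, the measured TCP pose, the force, the opening and the grip force at its end, in the units of the state.
- manip.sense(): the state, without advancing time (a new reading comes with each control period).
- manip.snapshot(name): name is "scene" or "top"; returns (picture, depth): 384x512x3 uint8, red, green, blue; 384x512 float32, m along the optical axis (not along the pixel's ray), 0 where there is no reading.
- manip.camera_model(name): a dict with "fx", "fy", "cx", "cy" (pixels), "origin" and "attitude" of the camera in the world. Camera axes: x right, y up, looking along -z (the intrinsics and any distortion apply to the point x, -y, -z); pixel columns grow to the right and rows downward; lengths in m; the calibration is good to about 2 mm. A picture is of the moment at which its call begins. camera_model takes no time and is no camera call.
- manip.sign_off(): hands the job in; it is judged then, once.
The state is a dict: "t": time; "q": joint angles; "qd": joint speeds; "tau": joint torques, N m; "tcp_pos": TCP position; "tool_rot": TCP orientation; "force": force on the tool from outside, world axes, zero at the start; "ft_torque": the same for the moment, N m; "finger_gap": opening from 0.0 (shut) to 1.0 (fully open); "gripper_force": force on a finger pad.
Only numpy, scipy, OpenCV 4.12 (cv2) and the standard library are available. Lean on these libraries where they do the work, as an engineer would, in place of code of your own. Each camera call takes 0.05 s, during which the arm holds its last target. There are 200 camera calls.

TASK

The orange flap pattern lies on the white block under two weights, its bowed front edge overhanging. With the fingers closed, feel that edge for nicks before it is cut round: starting at the corner by the hanging hole, run the fingertips lightly along the whole bow, touching the edge, to the other corner, then take the hand away. Do not shift, lift or press hard on the pattern, and leave the weights and the tools alone.

Things in the scene. Friction and masses are not known exactly. Their poses are not given: they have to be found in the camera images.
- pattern: orange acrylic flap pattern, 6 mm thick, 0.27 kg, flat on the block, not fixed: it slides if pushed with 5 to 10 N. Origin on its underside, z up. Straight back at x = +50 mm, sides at y = +130 and -130 mm. Front edge, facing the robot (-x): one bow, an arc of radius 210 mm about (+100, 0) from corner (-65, +130) over (-110, 0) to corner (-65, -130) mm. Top 49 mm above the table
- hole (a point): centre of the pattern's hanging hole, a dark disc 14 mm across at (-25, +112) mm of the pattern, on its top: by the left end of the bow as the robot sees it. A row of small dark dots runs 10 mm inside the bow
- block: white block under the pattern, 110 x 220 x 40 mm (x, y, z), fixed to a 3 mm mat; origin at the centre of its underside. The bow overhangs it by 10 mm (corners) to 55 mm (middle), with 40 mm of free height below, so a fingertip can pass outside the edge and reach below its underside
- weight_a: dark steel pattern weight standing on the pattern, 52 mm across, 45 mm high with its knob, 0.5 kg; origin at its underside; its front is 60 mm or more behind the bow
- weight_b: brass pattern weight like weight_a, on the other half of the pattern
- edge1: a 13 mm stretch of the pattern's bowed edge, part of the pattern: next to the corner with the hanging hole, 20 mm along the bow from that corner (start here). Origin on the edge, mid-stretch, at the height of the underside (top 6 mm higher); x points into the pattern, square to the edge, y along the edge towards the hanging-hole end, z up. Listed stretches follow every 40 mm
- edge2: a 13 mm stretch of the pattern's bowed edge, part of the pattern: second. Origin on the edge, mid-stretch, at the height of the underside (top 6 mm higher); x points into the pattern, square to the edge, y along the edge towards the hanging-hole end, z up. Listed stretches follow every 40 mm
- edge3: a 13 mm stretch of the pattern's bowed edge, part of the pattern: third. Origin on the edge, mid-stretch, at the height of the underside (top 6 mm higher); x points into the pattern, square to the edge, y along the edge towards the hanging-hole end, z up. Listed stretches follow every 40 mm
- edge4: a 13 mm stretch of the pattern's bowed edge, part of the pattern: fourth, the middle of the bow, its foremost point. Origin on the edge, mid-stretch, at the height of the underside (top 6 mm higher); x points into the pattern, square to the edge, y along the edge towards the hanging-hole end, z up. Listed stretches follow every 40 mm
- edge5: a 13 mm stretch of the pattern's bowed edge, part of the pattern: fifth. Origin on the edge, mid-stretch, at the height of the underside (top 6 mm higher); x points into the pattern, square to the edge, y along the edge towards the hanging-hole end, z up. Listed stretches follow every 40 mm
- edge6: a 13 mm stretch of the pattern's bowed edge, part of the pattern: sixth. Origin on the edge, mid-stretch, at the height of the underside (top 6 mm higher); x points into the pattern, square to the edge, y along the edge towards the hanging-hole end, z up. Listed stretches follow every 40 mm
- edge7: a 13 mm stretch of the pattern's bowed edge, part of the pattern: seventh and last, 20 mm along the bow from the other corner (finish here). Origin on the edge, mid-stretch, at the height of the underside (top 6 mm higher); x points into the pattern, square to the edge, y along the edge towards the hanging-hole end, z up. Listed stretches follow every 40 mm
- mallet: a round mallet lying on its side, white head 63 mm across, wooden handle 190 mm; origin under its middle. Leave alone
- slicker: a grooved wooden edge slicker standing upright, 32 mm across, 118 mm high; origin at its underside. Leave alone
- rivet_jar: an amber glass jar with a brass lid, 60 mm across, 75 mm high; origin at its underside. Leave alone
- setter: a steel rivet setter standing upright, foot 24 mm across, 100 mm high; origin at its underside. Leave alone
- anvil: a flat steel rivet anvil, 44 mm across, 16 mm high; origin at its underside. Leave alone
- rule: an aluminium straightedge lying flat, 320 x 30 x 4 mm (x, y, z); origin at the centre of its underside. Leave alone

How it is judged:
On the way, in this order (a step that is already met when the one before it is completed fails the run):
1. the fingertips touch the edge near the corner by the hanging hole (edge1) (contact force between the fingers and edge1 above 0.2 N).
2. running on, they touch the edge at edge2 (contact force between the fingers and edge2 above 0.2 N).
3. running on, they touch the edge at edge3 (contact force between the fingers and edge3 above 0.2 N).
4. running on, they touch the edge at edge4 (contact force between the fingers and edge4 above 0.2 N).
5. running on, they touch the edge at edge5 (contact force between the fingers and edge5 above 0.2 N).
6. running on, they touch the edge at edge6 (contact force between the fingers and edge6 above 0.2 N).
7. running on, they touch the edge at edge7 (contact force between the fingers and edge7 above 0.2 N).
At the end, for the whole second after the job is handed in: After the fingers have touched the bowed edge (more than 0.2 N) at edge1, edge2, ... edge7 in that order, the pattern lies flat and still within 12 mm of where it was, both weights still stand on it and every weight and tool is within 20 mm of its place (distance of each of pattern, edge1, edge7 from where it was at the start of the episode below 0.012 m and angle between pattern's own z axis and vertical below 0.05 rad and linear speed of pattern below 0.01 m/s and distance of each of weight_a, weight_b, mallet, slicker, rivet_jar, setter, anvil, rule from where it was at the start of the episode below 0.02 m and angle between each of weight_a, weight_b's own z axis and vertical below 0.1 rad and z of each of weight_a, weight_b in the frame of pattern below 0.01 m).
It fails at once if the pattern is shifted more than 12 mm (distance of any of pattern, edge1, edge7 from where it was at the start of the episode above 0.012 m).
It fails at once if the pattern is lifted or tipped (height (world z) of pattern above 0.05 m or angle between pattern's own z axis and vertical above 0.1 rad).
It fails at once if the pattern is pressed hard: more than 15 N (contact force between the fingers and pattern above 15 N).
It fails at once if a weight is pushed, lifted or knocked over (distance of any of weight_a, weight_b from where it was at the start of the episode above 0.02 m or angle between any of weight_a, weight_b's own z axis and vertical above 0.15 rad or contact force between any of the arm, the fingers and weight_a above 2 N or contact force between any of the arm, the fingers and weight_b above 2 N).
It fails at once if a tool lying about is moved more than 20 mm (distance of any of mallet, slicker, rivet_jar, setter, anvil, rule from where it was at the start of the episode above 0.02 m).
It also fails if it takes over 69 s, if anything falls off the work surface, if the arm or the gripper's body presses on something with over 40 N, if the wrist force passes 120 N, or if a joint passes its speed limit or range.

## Working session

There is one attempt and no reset: what is moved stays moved. The work goes in short steps, Python scripts to look and compute and a shell command to move; the robot and the scene stay as the last step left them, time stands still between calls to the robot, and variables do not carry over. Pictures are saved under pics/ and viewed, at most 10 in all, crops included, and the job is handed in when it is done.

```bash
ls; mkdir -p pics
python3 - <<'E'
from station import manip
import cv2,numpy as np
s=manip.sense();print({k:np.round(v,3).tolist() for k,v in s.items()})
for n in("scene","top"):
    p,d=manip.snapshot(n);cv2.imwrite(f"pics/{n}0.png",p[...,::-1]);np.savez(f"pics/{n}0.npz",p=p,d=d);print(n,manip.camera_model(n))
a=[cv2.imread(f"pics/{n}0.png") for n in("scene","top")]
E
```

```text
pics
{'t': 0.0, 'q': [-1.371, 0.528, 1.434, 0.0, 1.181, -0.178], 'qd': [0.001, 0.001, 0.0, 0.0, 0.001, 0.001], 'tau': [0.001, -44.234, -17.802, -0.0, 0.008, 0.0], 'tcp_pos': [0.23, -0.58, 0.303], 'tool_rot': [0.982, 0.188, -0.0, -0.001], 'force': [0.631, 0.19, 0.491], 'ft_torque': [0.03, 0.001, -0.026], 'gripper_force': 0.0, 'finger_gap': 1.0}
scene {'fx': 473.77635715499923, 'fy': 473.77635715499923, 'cx': 257.5370606056376, 'cy': 195.16159731004524, 'origin': array([ 1.33360215, -0.5245018 ,  0.899242  ]), 'attitude': array([0.35902047, 0.20544175, 0.44156866, 0.79618786])}
top {'fx': 375.94860979885874, 'fy': 375.94860979885874, 'cx': 253.35305891497873, 'cy': 191.53353649560282, 'origin': array([ 0.38821538, -0.02850405,  1.03901605]), 'attitude': array([ 0.047758  , -0.03409974, -0.69866012,  0.71304306])}
```

View pics/top0.png

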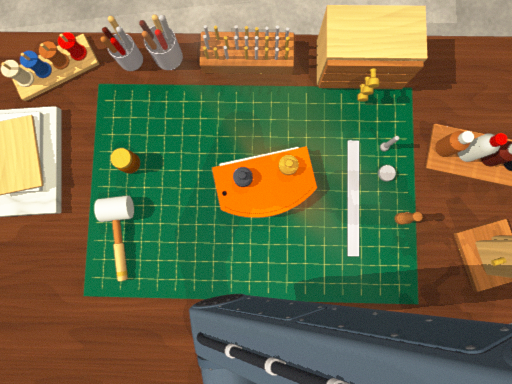

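View pics/scene0.png

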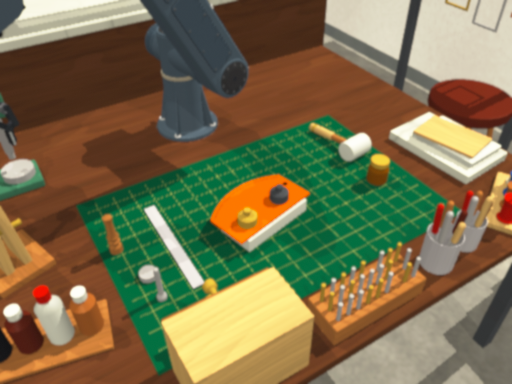

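The top view shows the orange pattern around (265,183), with the bow facing down towards the robot. The hole is at (224,193), the weights at (243,177) and (289,165), and the rule at x≈352 px. The scene view confirms this layout. Next I measure the pattern's pose.

```bash
cat > h.py <<'E'
import numpy as np,cv2
from scipy.spatial.transform import Rotation as R
from station import manip
def cast(n,px,z):
    m=manip.camera_model(n);px=np.asarray(px,float).reshape(-1,2)
    d=np.c_[(px[:,0]-m['cx'])/m['fx'],-(px[:,1]-m['cy'])/m['fy'],-np.ones(len(px))]
    d=R.from_quat(m['attitude']).apply(d);o=m['origin']
    return o+d*((z-o[2])/d[:,2])[:,None]
def kabsch(L,W):
    l,w=L.mean(0),W.mean(0);a=(L-l);b=(W-w)
    th=np.arctan2((a[:,0]*b[:,1]-a[:,1]*b[:,0]).sum(),(a*b).sum())
    M=np.array([[np.cos(th),-np.sin(th)],[np.sin(th),np.cos(th)]]);return th,w-M@l,M
def mask(n,p):
    h=cv2.cvtColor(p,cv2.COLOR_RGB2HSV);m=cv2.inRange(h,(6,190,150),(16,255,255))
    c,_=cv2.findContours(m,cv2.RETR_EXTERNAL,cv2.CHAIN_APPROX_NONE)
    x0,y0=(265,183) if n=="top" else (255,215)
    c=[k for k in c if cv2.pointPolygonTest(k,(x0,y0),True)>-40 and cv2.contourArea(k)>300]
    return cv2.convexHull(np.vstack(c))
E
python3 - <<'E'
from h import *
for n in("top","scene"):
    p=np.load(f"pics/{n}0.npz")['p'];h=mask(n,p)
    W=cast(n,h,.049)[:,:2]
    # dense outline
    P=np.vstack([np.linspace(a,b,30,endpoint=False) for a,b in zip(W,np.roll(W,-1,0))])
    # initial pose from weights of outline via moments: min area rect
    (c,sz,an)=cv2.minAreaRect((W*1000).astype(np.float32));print(n,np.round(c,1),np.round(sz,1),round(an,1),"area",cv2.contourArea((W*1000).astype(np.float32)))
    L=np.array([[50,130],[50,-130],[-65,-130],[-65,130]])/1000.
    # approx corners by assuming the rect: back at far x
    b=cv2.boxPoints((c,sz,an))/1000
    i=np.argsort(-b[:,0]);bk=b[i[:2]];bk=bk[np.argsort(-bk[:,1])];y=bk[0]-bk[1];th=np.arctan2(-y[0],y[1])
    o=bk.mean(0)-.05*np.array([np.cos(th),np.sin(th)])
    for k in range(4):
        M=np.array([[np.cos(th),-np.sin(th)],[np.sin(th),np.cos(th)]]);Q=(P-o)@M
        # straight sides: residuals along the pattern axes; bow: radial
        s1=Q[(abs(Q[:,0])<.05)&(Q[:,1]>.1)];s2=Q[(abs(Q[:,0])<.05)&(Q[:,1]<-.1)]
        bkp=Q[(Q[:,0]>.035)&(abs(Q[:,1])<.11)];v=Q[(Q[:,0]<-.07)];A=np.c_[2*v,np.ones(len(v))]
        s=np.linalg.lstsq(A,(v**2).sum(1),rcond=None)[0]
        dr=np.hypot(*(v-[.1,0]).T)-.21
        f=np.polyfit(bkp[:,1],bkp[:,0],1);th-=f[0]*.0+0
        th_=-np.arctan(f[0]);
        oy=(s1[:,1].mean()+s2[:,1].mean())/2; 
        if k<3: o=o+M@np.array([np.mean(-dr)*.5+(np.median(bkp[:,0])-.05)*.5,oy]);th+=th_
    print(" pose",o,np.degrees(th),"width",s1[:,1].mean()-s2[:,1].mean(),"bow resid mm",dr.mean()*1e3,dr.std()*1e3,"back",np.median(bkp[:,0])-.05, "R",np.sqrt(s[2]+s[0]**2+s[1]**2),s[:2])
    M=np.array([[np.cos(th),-np.sin(th)],[np.sin(th),np.cos(th)]])
    g=cv2.cvtColor(p,cv2.COLOR_RGB2GRAY)
    if n=="top":
        x,y=np.meshgrid(range(216,233),range(186,202));w=np.clip(90-g[186:202,216:233].astype(float),0,None)
        print(" hole",(cast(n,[[(x*w).sum()/w.sum(),(y*w).sum()/w.sum()]],.049)[0,:2]-o)@M)
    m=manip.camera_model(n)
    print(" weights(px->)",(cast(n,[[243,177],[289,165]] if n=="top" else [[279,194],[247,217]],.07)[:,:2]-o)@M)
E
```

```text
top [522.4 -39.9] [156.7 261.6] 13.9 area 37655.64809800829
 pose [ 0.54981828 -0.03376425] 13.898512140225632 width 0.25859034957058913 bow resid mm 0.23157169977757633 1.7446924317377628 back 0.00023283233933286268 R 0.2266812645052376 [1.18132618e-01 6.19500144e-05]
 hole [-0.0273974   0.11777562]
 weights(px->) [[ 0.00167218  0.05423141]
 [ 0.00591833 -0.06987064]]
scene [520.8 -39.8] [164.9 266.3] 13.3 area 39446.39213793431
 pose [ 0.55020094 -0.03252176] 13.32081658328955 width 0.2632740917122246 bow resid mm 2.1141380033099675 1.1591715040540118 back 0.0021147185538195473 R 0.20647759350129657 [0.09410309 0.00276484]
 weights(px->) [[ 0.00969693  0.0499241 ]
 [ 0.01231354 -0.07138017]]
```

```bash
cat >> h.py <<'E'
O=np.array([.550,-.033]);YAW=np.radians(13.6);C=O+.1*np.array([np.cos(YAW),np.sin(YAW)])
def rel(hd,r,z):
    """shift (mm, current tool axes), yaw change (deg about tool z) to heading hd (deg), radius r about arc centre, TCP height z"""
    s=manip.sense();T=R.from_quat(s['tool_rot']);a=np.radians(hd)
    p=np.r_[C-r*np.array([np.cos(a),np.sin(a)]),z]
    x=T.as_matrix()[:,0];h=np.degrees(np.arctan2(x[1],x[0]))
    d=T.inv().apply(p-s['tcp_pos'])
    print("dp mm",np.round(d*1e3,1),"norm",np.round(d/.5,4),"rotz deg",round(h-hd,2),"norm",round((h-hd)/360,4),"target",p.round(4))
def st():
    s=manip.sense();x=R.from_quat(s['tool_rot']).as_matrix()[:,0];v=s['tcp_pos'][:2]-C
    h=np.degrees(np.arctan2(x[1],x[0]));b=np.degrees(np.arctan2(-v[1],-v[0]))
    print("t %.2f r %.1f bearing %.2f heading %.2f z %.1f"%(s['t'],np.hypot(*v)*1e3,b,h,s['tcp_pos'][2]*1e3),"F",s['force'].round(2),"gap",round(s['finger_gap'],3),"into-edge reaction %.2f"%(s['force'][:2]@-np.array([np.cos(np.radians(b)),np.sin(np.radians(b))])))
E
python3 -c "
from h import *
rel(-21,.245,.2)"
```

```text
dp mm [ 417.7 -542.7  104.2] norm [ 0.8354 -1.0854  0.2085] rotz deg 42.64 norm 0.1185 target [0.4185 0.0783 0.2   ]
```

```bash
r='{"dp":[0.0348,-0.0452,0],"delta_rot":[0,0,0],"fingers":-1}'; python3 -m crank '[{"dp":[0.0348,-0.0452,0],"delta_rot":[0,0,0],"fingers":-1},{"dp":[0.0348,-0.0452,0],"delta_rot":[0,0,0],"fingers":-1},{"dp":[0.0348,-0.0452,0],"delta_rot":[0,0,0],"fingers":-1},{"dp":[0.0348,-0.0452,0],"delta_rot":[0,0,0],"fingers":-1},{"dp":[0.0348,-0.0452,0],"delta_rot":[0,0,0],"fingers":-1},{"dp":[0.0348,-0.0452,0],"delta_rot":[0,0,0],"fingers":-1},{"dp":[0.0348,-0.0452,0],"delta_rot":[0,0,0],"fingers":-1},{"dp":[0.0348,-0.0452,0],"delta_rot":[0,0,0],"fingers":-1},{"dp":[0.0348,-0.0452,0],"delta_rot":[0,0,0],"fingers":-1},{"dp":[0.0348,-0.0452,0],"delta_rot":[0,0,0],"fingers":-1},{"dp":[0.0348,-0.0452,0],"delta_rot":[0,0,0],"fingers":-1},{"dp":[0.0348,-0.0452,0],"delta_rot":[0,0,0],"fingers":-1}]' 20
python3 -m crank '[{"dp":[0.0348,-0.0452,0],"delta_rot":[0,0,0],"fingers":-1},{"dp":[0.0348,-0.0452,0],"delta_rot":[0,0,0],"fingers":-1},{"dp":[0.0348,-0.0452,0],"delta_rot":[0,0,0],"fingers":-1},{"dp":[0.0348,-0.0452,0],"delta_rot":[0,0,0],"fingers":-1},{"dp":[0.0348,-0.0452,0],"delta_rot":[0,0,0],"fingers":-1},{"dp":[0.0348,-0.0452,0],"delta_rot":[0,0,0],"fingers":-1},{"dp":[0.0348,-0.0452,0],"delta_rot":[0,0,0],"fingers":-1},{"dp":[0.0348,-0.0452,0],"delta_rot":[0,0,0],"fingers":-1},{"dp":[0.0348,-0.0452,0],"delta_rot":[0,0,0],"fingers":-1},{"dp":[0.0348,-0.0452,0],"delta_rot":[0,0,0],"fingers":-1},{"dp":[0.0348,-0.0452,0],"delta_rot":[0,0,0],"fingers":-1},{"dp":[0.0348,-0.0452,0],"delta_rot":[0,0,0],"fingers":-1}]'
python3 -m crank '[{"dp":[0,0,0.03],"delta_rot":[0,0,0.017],"fingers":-1},{"dp":[0,0,0.03],"delta_rot":[0,0,0.017],"fingers":-1},{"dp":[0,0,0.03],"delta_rot":[0,0,0.017],"fingers":-1},{"dp":[0,0,0.03],"delta_rot":[0,0,0.017],"fingers":-1},{"dp":[0,0,0.03],"delta_rot":[0,0,0.017],"fingers":-1},{"dp":[0,0,0.03],"delta_rot":[0,0,0.017],"fingers":-1},{"dp":[0,0,0.03],"delta_rot":[0,0,0.016],"fingers":-1},{"dp":[0,0,0],"delta_rot":[0,0,0],"fingers":-1}]'
python3 -c "
from h import *
st();rel(-21,.245,.108)
p,d=manip.snapshot('top');cv2.imwrite('pics/top1.png',cv2.resize(p[80:260,160:400,::-1],None,fx=3,fy=3));p,d=manip.snapshot('scene');cv2.imwrite('pics/scene1.png',cv2.resize(p[120:280,160:360,::-1],None,fx=3.5,fy=3.5))"
```

```text
t: 1.1
tcp_pos: [0.3246, -0.2503, 0.3037]
tool_rot: [0.982, 0.188, -0.0, -0.0]
force: [0.5, 0.8, 0.5]
finger_gap: 0.008
gripper_force: 0.0
t: 2.1
tcp_pos: [0.4185, 0.0788, 0.3038]
tool_rot: [0.982, 0.188, -0.0, -0.0]
force: [-0.2, -0.1, 0.6]
finger_gap: -0.002
gripper_force: 0.0
t: 2.77
tcp_pos: [0.4172, 0.0774, 0.1968]
tool_rot: [0.983, -0.182, -0.003, 0.0]
force: [-0.4, -0.4, 0.4]
finger_gap: 0.001
gripper_force: 0.0
t 2.77 r 245.8 bearing -20.69 heading -20.93 z 196.8 F [-0.43 -0.44  0.41] gap 0.001 into-edge reaction 0.24
dp mm [ 1.3 -1.5 88.8] norm [ 0.0026 -0.0029  0.1776] rotz deg 0.07 norm 0.0002 target [0.4185 0.0783 0.108 ]
```

View pics/scene1.png

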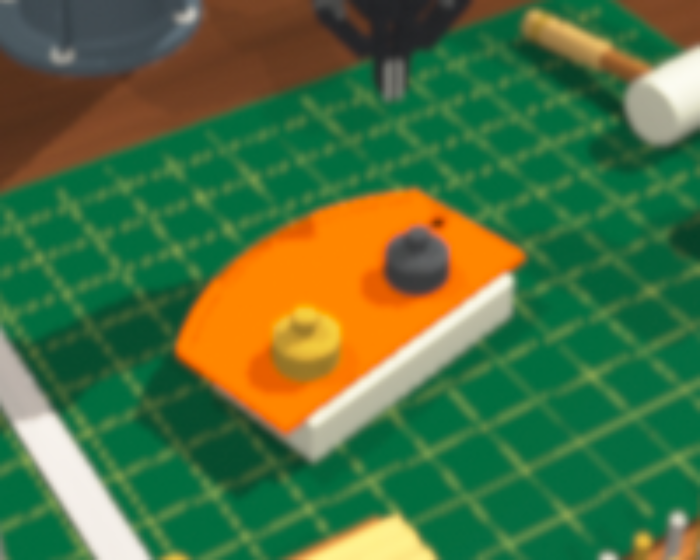

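The shut fingers show at (393,78) in the crop, clear of the pattern and in front of the hole corner at (420,190). I lower beside the edge.

```bash
python3 -m crank '[{"dp":[0,0,0.022],"delta_rot":[0,0,0],"fingers":-1},{"dp":[0,0,0.022],"delta_rot":[0,0,0],"fingers":-1},{"dp":[0,0,0.022],"delta_rot":[0,0,0],"fingers":-1},{"dp":[0,0,0.022],"delta_rot":[0,0,0],"fingers":-1},{"dp":[0,0,0.022],"delta_rot":[0,0,0],"fingers":-1},{"dp":[0,0,0.022],"delta_rot":[0,0,0],"fingers":-1},{"dp":[0,0,0.022],"delta_rot":[0,0,0],"fingers":-1},{"dp":[0,0,0.022],"delta_rot":[0,0,0],"fingers":-1},{"dp":[0,0,0],"delta_rot":[0,0,0],"fingers":-1},{"dp":[0,0,0],"delta_rot":[0,0,0],"fingers":-1}]' >/dev/null; python3 -c "
from h import *
st()"
python3 -m crank '[{"dp":[0.003,0,0],"delta_rot":[0,0,0],"fingers":-1},{"dp":[0.003,0,0],"delta_rot":[0,0,0],"fingers":-1},{"dp":[0.003,0,0],"delta_rot":[0,0,0],"fingers":-1},{"dp":[0.003,0,0],"delta_rot":[0,0,0],"fingers":-1},{"dp":[0.003,0,0],"delta_rot":[0,0,0],"fingers":-1},{"dp":[0.003,0,0],"delta_rot":[0,0,0],"fingers":-1},{"dp":[0,0,0],"delta_rot":[0,0,0],"fingers":-1},{"dp":[0,0,0],"delta_rot":[0,0,0],"fingers":-1}]' >/dev/null; python3 -c "
from h import *
st()
import time
p,d=manip.snapshot('top');cv2.imwrite('pics/top2.png',cv2.resize(p[130:250,180:340,::-1],None,fx=4,fy=4));p,d=manip.snapshot('scene');cv2.imwrite('pics/scene2.png',cv2.resize(p[130:250,200:360,::-1],None,fx=4,fy=4))"
```

```text
t 3.70 r 244.1 bearing -20.82 heading -20.76 z 111.3 F [-0.64  0.01  0.87] gap 0.001 into-edge reaction 0.60
t 4.37 r 235.4 bearing -20.79 heading -20.84 z 110.9 F [-0.14 -0.23 -0.06] gap -0.002 into-edge reaction 0.05
```

View pics/scene2.png

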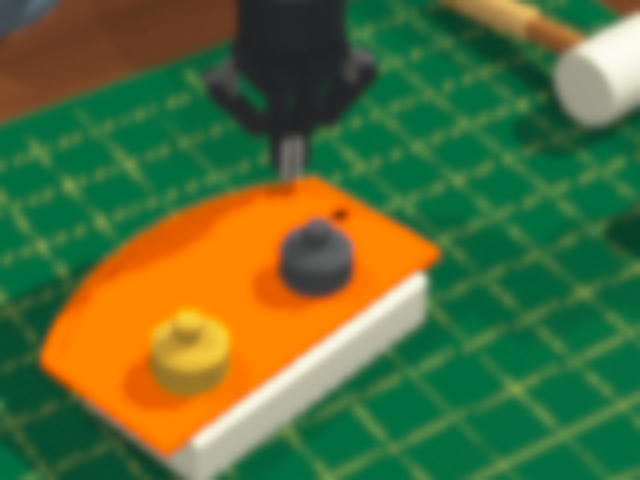

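The fingertips, at (290,178) in the crop, sit just outside the edge by the corner with the hole, which is at (340,214). I creep in from here.

```bash
cat > s.py <<'E'
from h import *
st()
E
python3 -m crank '[{"dp":[0.002,0,0.004],"delta_rot":[0,0,0],"fingers":-1},{"dp":[0.002,0,0.002],"delta_rot":[0,0,0],"fingers":-1},{"dp":[0.002,0,0],"delta_rot":[0,0,0],"fingers":-1},{"dp":[0.002,0,0],"delta_rot":[0,0,0],"fingers":-1},{"dp":[0,0,0],"delta_rot":[0,0,0],"fingers":-1}]'|grep force; python3 s.py
python3 -m crank '[{"dp":[0.002,0,0],"delta_rot":[0,0,0],"fingers":-1},{"dp":[0.002,0,0],"delta_rot":[0,0,0],"fingers":-1},{"dp":[0.002,0,0],"delta_rot":[0,0,0],"fingers":-1},{"dp":[0,0,0],"delta_rot":[0,0,0],"fingers":-1}]'|grep force; python3 s.py
python3 -m crank '[{"dp":[0.002,0,0],"delta_rot":[0,0,0],"fingers":-1},{"dp":[0.002,0,0],"delta_rot":[0,0,0],"fingers":-1},{"dp":[0,0,0],"delta_rot":[0,0,0],"fingers":-1}]'|grep force; python3 s.py
```

```text
force: [0.2, 0.2, -0.2]
gripper_force: 0.0
t 4.88 r 231.1 bearing -20.80 heading -20.84 z 107.9 F [ 0.2   0.21 -0.19] gap 0.001 into-edge reaction -0.12
force: [0.6, -0.7, -0.0]
gripper_force: 0.0
t 5.22 r 228.1 bearing -20.80 heading -20.84 z 108.0 F [ 0.64 -0.71 -0.05] gap -0.001 into-edge reaction -0.85
force: [0.7, 0.3, -0.3]
gripper_force: 0.0
t 5.47 r 226.1 bearing -20.80 heading -20.84 z 107.9 F [ 0.75  0.34 -0.31] gap 0.004 into-edge reaction -0.58
```

```bash
for i in 1; do python3 -m crank '[{"dp":[0.002,0,0],"delta_rot":[0,0,0],"fingers":-1},{"dp":[0.002,0,0],"delta_rot":[0,0,0],"fingers":-1},{"dp":[0,0,0],"delta_rot":[0,0,0],"fingers":-1}]'>/dev/null; python3 s.py
python3 -m crank '[{"dp":[0.002,0,0],"delta_rot":[0,0,0],"fingers":-1},{"dp":[0,0,0],"delta_rot":[0,0,0],"fingers":-1}]'>/dev/null; python3 s.py
python3 -m crank '[{"dp":[0.002,0,0],"delta_rot":[0,0,0],"fingers":-1},{"dp":[0,0,0],"delta_rot":[0,0,0],"fingers":-1}]'>/dev/null; python3 s.py; done
```

```text
t 5.72 r 224.2 bearing -20.80 heading -20.84 z 107.9 F [0.29 0.77 0.24] gap 0.003 into-edge reaction 0.00
t 5.88 r 223.3 bearing -20.79 heading -20.84 z 107.9 F [ 0.05 -0.06 -0.31] gap -0.0 into-edge reaction -0.06
t 6.05 r 223.0 bearing -20.77 heading -20.84 z 107.9 F [-0.58  0.85 -0.05] gap 0.001 into-edge reaction 0.84
```

```bash
python3 -m crank '[{"dp":[0.001,0,0],"delta_rot":[0,0,0],"fingers":-1},{"dp":[0,0,0],"delta_rot":[0,0,0],"fingers":-1}]'>/dev/null; python3 s.py;  python3 -m crank '[{"dp":[0.001,0,0],"delta_rot":[0,0,0],"fingers":-1},{"dp":[0,0,0],"delta_rot":[0,0,0],"fingers":-1}]'>/dev/null; python3 s.py
```

```text
t 6.22 r 223.0 bearing -20.76 heading -20.84 z 107.8 F [-1.47  1.95  1.5 ] gap 0.001 into-edge reaction 2.06
t 6.38 r 222.9 bearing -20.76 heading -20.84 z 107.8 F [-3.22  3.46  1.27] gap -0.004 into-edge reaction 4.24
```

```bash
python3 -m crank '[{"dp":[-0.001,0.007,0],"delta_rot":[0,0,-0.0025],"fingers":-1},{"dp":[0.00006,0.007,0],"delta_rot":[0,0,-0.0025],"fingers":-1},{"dp":[0.00006,0.007,0],"delta_rot":[0,0,-0.0025],"fingers":-1}]'>/dev/null; python3 s.py; python3 -m crank '[{"dp":[0.00006,0.007,0],"delta_rot":[0,0,-0.0025],"fingers":-1},{"dp":[0.00006,0.007,0],"delta_rot":[0,0,-0.0025],"fingers":-1},{"dp":[0.00006,0.007,0],"delta_rot":[0,0,-0.0025],"fingers":-1}]'>/dev/null; python3 s.py
```

```text
t 6.63 r 222.9 bearing -18.06 heading -18.06 z 107.7 F [-3.49  4.18  0.16] gap -0.001 into-edge reaction 4.62
t 6.88 r 222.6 bearing -15.31 heading -15.35 z 107.8 F [-2.98  4.16  0.25] gap -0.001 into-edge reaction 3.97
```

```bash
python3 -m crank '[{"dp":[-0.0006,0.007,0],"delta_rot":[0,0,-0.0025],"fingers":-1},{"dp":[0.00006,0.007,0],"delta_rot":[0,0,-0.0025],"fingers":-1},{"dp":[0.00006,0.007,0],"delta_rot":[0,0,-0.0025],"fingers":-1}]'>/dev/null; python3 s.py; python3 -m crank '[{"dp":[0.00006,0.007,0],"delta_rot":[0,0,-0.0025],"fingers":-1},{"dp":[0.00006,0.007,0],"delta_rot":[0,0,-0.0025],"fingers":-1},{"dp":[0.00006,0.007,0],"delta_rot":[0,0,-0.0025],"fingers":-1}]'>/dev/null; python3 s.py
```

```text
t 7.13 r 222.6 bearing -12.57 heading -12.65 z 107.9 F [-3.25  4.33  0.23] gap 0.005 into-edge reaction 4.12
t 7.38 r 222.8 bearing -9.86 heading -9.95 z 107.8 F [-3.03  3.32 -1.42] gap 0.002 into-edge reaction 3.55
```

```bash
python3 -m crank '[{"dp":[-0.001,0.007,0],"delta_rot":[0,0,-0.0025],"fingers":-1},{"dp":[0.00006,0.007,0],"delta_rot":[0,0,-0.0025],"fingers":-1},{"dp":[0.00006,0.007,0],"delta_rot":[0,0,-0.0025],"fingers":-1}]'>/dev/null; python3 s.py; python3 -m crank '[{"dp":[0.00006,0.007,0],"delta_rot":[0,0,-0.0025],"fingers":-1},{"dp":[0.00006,0.007,0],"delta_rot":[0,0,-0.0025],"fingers":-1},{"dp":[0.00006,0.007,0],"delta_rot":[0,0,-0.0025],"fingers":-1}]'>/dev/null; python3 s.py
```

```text
t 7.63 r 222.8 bearing -7.14 heading -7.25 z 107.9 F [-2.63  2.5   0.12] gap -0.001 into-edge reaction 2.92
t 7.88 r 222.6 bearing -4.43 heading -4.54 z 108.0 F [-1.85  2.4   0.27] gap 0.001 into-edge reaction 2.03
```

Contact is light at about 2 to 3 N. I continue at this setting.

```bash
python3 -m crank '[{"dp":[0.00006,0.007,0],"delta_rot":[0,0,-0.0025],"fingers":-1},{"dp":[0.00006,0.007,0],"delta_rot":[0,0,-0.0025],"fingers":-1},{"dp":[0.00006,0.007,0],"delta_rot":[0,0,-0.0025],"fingers":-1}]'>/dev/null; python3 s.py; python3 -m crank '[{"dp":[0.00006,0.007,0],"delta_rot":[0,0,-0.0025],"fingers":-1},{"dp":[0.00006,0.007,0],"delta_rot":[0,0,-0.0025],"fingers":-1},{"dp":[0.00006,0.007,0],"delta_rot":[0,0,-0.0025],"fingers":-1}]'>/dev/null; python3 s.py
```

```text
t 8.13 r 222.5 bearing -1.73 heading -1.84 z 108.0 F [-1.73  0.89 -0.07] gap -0.001 into-edge reaction 1.75
t 8.38 r 222.7 bearing 0.97 heading 0.86 z 107.9 F [-1.11  0.46  0.43] gap -0.002 into-edge reaction 1.10
```

```bash
python3 -m crank '[{"dp":[0.00006,0.007,0],"delta_rot":[0,0,-0.0025],"fingers":-1},{"dp":[0.00006,0.007,0],"delta_rot":[0,0,-0.0025],"fingers":-1},{"dp":[0.00006,0.007,0],"delta_rot":[0,0,-0.0025],"fingers":-1}]'>/dev/null; python3 s.py
```

```text
t 8.63 r 222.6 bearing 3.68 heading 3.55 z 108.0 F [-1.64  0.46 -0.24] gap 0.001 into-edge reaction 1.61
```

```bash
python3 -m crank '[{"dp":[0.0008,0.007,0],"delta_rot":[0,0,-0.0025],"fingers":-1},{"dp":[0.00006,0.007,0],"delta_rot":[0,0,-0.0025],"fingers":-1},{"dp":[0.00006,0.007,0],"delta_rot":[0,0,-0.0025],"fingers":-1}]'>/dev/null; python3 s.py; python3 -m crank '[{"dp":[0.0002,0.007,0],"delta_rot":[0,0,-0.0025],"fingers":-1},{"dp":[0.00006,0.007,0],"delta_rot":[0,0,-0.0025],"fingers":-1},{"dp":[0.00006,0.007,0],"delta_rot":[0,0,-0.0025],"fingers":-1}]'>/dev/null; python3 s.py
```

```text
t 8.88 r 222.2 bearing 6.38 heading 6.26 z 107.9 F [-0.46  0.01  0.51] gap -0.002 into-edge reaction 0.46
t 9.13 r 222.2 bearing 9.08 heading 8.96 z 107.9 F [-0.8   0.59 -0.32] gap -0.0 into-edge reaction 0.70
```

```bash
python3 -m crank '[{"dp":[0.0015,0.003,0],"delta_rot":[0,0,-0.001],"fingers":-1},{"dp":[0,0,0],"delta_rot":[0,0,0],"fingers":-1}]'>/dev/null; python3 s.py; python3 -m crank '[{"dp":[0.001,0.003,0],"delta_rot":[0,0,-0.001],"fingers":-1},{"dp":[0,0,0],"delta_rot":[0,0,0],"fingers":-1}]'>/dev/null; python3 s.py
```

```text
t 9.30 r 222.0 bearing 9.40 heading 9.24 z 107.9 F [-2.9  -1.75  1.04] gap -0.002 into-edge reaction 3.15
t 9.47 r 222.0 bearing 9.63 heading 9.61 z 107.8 F [-4.55  0.62  0.22] gap -0.0 into-edge reaction 4.38
```

```bash
python3 -m crank '[{"dp":[-0.0003,0.007,0],"delta_rot":[0,0,-0.0025],"fingers":-1},{"dp":[0.0001,0.007,0],"delta_rot":[0,0,-0.0025],"fingers":-1},{"dp":[0.0001,0.007,0],"delta_rot":[0,0,-0.0025],"fingers":-1}]'>/dev/null; python3 s.py; python3 -m crank '[{"dp":[0.0001,0.007,0],"delta_rot":[0,0,-0.0025],"fingers":-1},{"dp":[0.0001,0.007,0],"delta_rot":[0,0,-0.0025],"fingers":-1},{"dp":[0.0001,0.007,0],"delta_rot":[0,0,-0.0025],"fingers":-1}]'>/dev/null; python3 s.py
```

```text
t 9.72 r 222.1 bearing 12.36 heading 12.40 z 107.8 F [-3.34  0.99  0.62] gap 0.003 into-edge reaction 3.05
t 9.97 r 222.0 bearing 15.13 heading 15.08 z 107.8 F [-4.8   2.71  0.19] gap 0.0 into-edge reaction 3.93
```

```bash
python3 -m crank '[{"dp":[-0.0004,0.007,0],"delta_rot":[0,0,-0.0025],"fingers":-1},{"dp":[0.0001,0.007,0],"delta_rot":[0,0,-0.0025],"fingers":-1},{"dp":[0.0001,0.007,0],"delta_rot":[0,0,-0.0025],"fingers":-1}]'>/dev/null; python3 s.py; python3 -m crank '[{"dp":[0.0001,0.007,0],"delta_rot":[0,0,-0.0025],"fingers":-1},{"dp":[0.0001,0.007,0],"delta_rot":[0,0,-0.0025],"fingers":-1},{"dp":[0.0001,0.007,0],"delta_rot":[0,0,-0.0025],"fingers":-1}]'>/dev/null; python3 s.py
```

```text
t 10.22 r 221.8 bearing 17.95 heading 17.77 z 107.9 F [-4.82  2.12  0.56] gap 0.004 into-edge reaction 3.93
t 10.47 r 221.7 bearing 20.67 heading 20.48 z 107.9 F [-4.61  1.65  0.51] gap -0.004 into-edge reaction 3.73
```

```bash
python3 -m crank '[{"dp":[-0.0005,0.007,0],"delta_rot":[0,0,-0.0025],"fingers":-1},{"dp":[0.0001,0.007,0],"delta_rot":[0,0,-0.0025],"fingers":-1},{"dp":[0.0001,0.007,0],"delta_rot":[0,0,-0.0025],"fingers":-1}]'>/dev/null; python3 s.py; python3 -m crank '[{"dp":[0.0001,0.007,0],"delta_rot":[0,0,-0.0025],"fingers":-1},{"dp":[0.0001,0.007,0],"delta_rot":[0,0,-0.0025],"fingers":-1},{"dp":[0.0001,0.007,0],"delta_rot":[0,0,-0.0025],"fingers":-1}]'>/dev/null; python3 s.py
```

```text
t 10.72 r 221.9 bearing 23.42 heading 23.18 z 107.9 F [-4.64  0.51  0.89] gap -0.0 into-edge reaction 4.06
t 10.97 r 221.8 bearing 26.13 heading 25.88 z 108.0 F [-5.74  1.07  1.38] gap -0.004 into-edge reaction 4.68
```

```bash
python3 -m crank '[{"dp":[-0.0014,0.007,0],"delta_rot":[0,0,-0.0025],"fingers":-1},{"dp":[0.00006,0.007,0],"delta_rot":[0,0,-0.0025],"fingers":-1},{"dp":[0.00006,0.007,0],"delta_rot":[0,0,-0.0025],"fingers":-1}]'>/dev/null; python3 s.py; python3 -m crank '[{"dp":[0.00006,0.007,0],"delta_rot":[0,0,-0.0025],"fingers":-1},{"dp":[0.00006,0.007,0],"delta_rot":[0,0,-0.0025],"fingers":-1},{"dp":[0.00006,0.007,0],"delta_rot":[0,0,-0.0025],"fingers":-1}]'>/dev/null; python3 s.py
```

```text
t 11.22 r 221.7 bearing 29.19 heading 28.56 z 108.2 F [-1.2   0.58  0.05] gap -0.002 into-edge reaction 0.77
t 11.47 r 222.0 bearing 31.79 heading 31.26 z 108.1 F [0.33 0.4  0.18] gap -0.001 into-edge reaction -0.49
```

```bash
python3 -m crank '[{"dp":[0.0014,0.002,0],"delta_rot":[0,0,-0.0007],"fingers":-1},{"dp":[0,0,0],"delta_rot":[0,0,0],"fingers":-1}]'>/dev/null; python3 s.py; python3 -m crank '[{"dp":[0.0008,0.002,0],"delta_rot":[0,0,-0.0007],"fingers":-1},{"dp":[0,0,0],"delta_rot":[0,0,0],"fingers":-1}]'>/dev/null; python3 s.py
```

```text
t 11.63 r 221.6 bearing 31.91 heading 31.44 z 108.0 F [-0.66 -0.29 -1.08] gap -0.0 into-edge reaction 0.72
t 11.80 r 221.5 bearing 31.91 heading 31.71 z 107.9 F [-0.82 -0.04  0.79] gap -0.002 into-edge reaction 0.72
```

```bash
python3 -m crank '[{"dp":[0.001,0.002,0],"delta_rot":[0,0,-0.0007],"fingers":-1},{"dp":[0,0,0],"delta_rot":[0,0,0],"fingers":-1}]'>/dev/null; python3 s.py; python3 -m crank '[{"dp":[0.0005,0.004,0],"delta_rot":[0,0,-0.0014],"fingers":-1},{"dp":[0,0,0],"delta_rot":[0,0,0],"fingers":-1}]'>/dev/null; python3 s.py
```

```text
t 11.97 r 221.4 bearing 32.00 heading 31.97 z 107.8 F [-2.42  0.24  2.05] gap -0.0 into-edge reaction 1.93
t 12.13 r 221.3 bearing 32.49 heading 32.49 z 107.7 F [-3.44  0.2   0.52] gap -0.001 into-edge reaction 2.79
```

In contact again at about 2.8 N, before edge6.

```bash
python3 -m crank '[{"dp":[0.0001,0.007,0],"delta_rot":[0,0,-0.0025],"fingers":-1},{"dp":[0.0001,0.007,0],"delta_rot":[0,0,-0.0025],"fingers":-1}]'>/dev/null; python3 s.py; python3 -m crank '[{"dp":[0.0000,0.007,0],"delta_rot":[0,0,-0.0025],"fingers":-1},{"dp":[0.00006,0.007,0],"delta_rot":[0,0,-0.0025],"fingers":-1}]'>/dev/null; python3 s.py
```

```text
t 12.30 r 221.4 bearing 34.30 heading 34.37 z 107.7 F [-4.82  0.03  0.86] gap -0.001 into-edge reaction 3.96
t 12.47 r 221.2 bearing 36.30 heading 36.15 z 107.8 F [-4.84  0.88 -0.74] gap -0.005 into-edge reaction 3.38
```

```bash
python3 -m crank '[{"dp":[-0.0003,0.007,0],"delta_rot":[0,0,-0.0025],"fingers":-1},{"dp":[0.0000,0.007,0],"delta_rot":[0,0,-0.0025],"fingers":-1}]'>/dev/null; python3 s.py; python3 -m crank '[{"dp":[0.0000,0.007,0],"delta_rot":[0,0,-0.0025],"fingers":-1},{"dp":[0.0000,0.007,0],"delta_rot":[0,0,-0.0025],"fingers":-1}]'>/dev/null; python3 s.py
```

```text
t 12.63 r 221.2 bearing 38.31 heading 37.93 z 107.9 F [-3.95  0.69  0.37] gap 0.002 into-edge reaction 2.67
t 12.80 r 221.0 bearing 40.26 heading 39.73 z 108.1 F [-2.27 -0.45  0.56] gap 0.001 into-edge reaction 2.03
```

```bash
python3 -m crank '[{"dp":[0.0003,0.007,0],"delta_rot":[0,0,-0.0025],"fingers":-1},{"dp":[0.0002,0.007,0],"delta_rot":[0,0,-0.0025],"fingers":-1}]'>/dev/null; python3 s.py; python3 -m crank '[{"dp":[0.0004,0.007,0],"delta_rot":[0,0,-0.0025],"fingers":-1}]'>/dev/null; python3 s.py
```

```text
t 12.97 r 220.9 bearing 41.99 heading 41.53 z 108.0 F [-2.43 -1.04  0.48] gap 0.004 into-edge reaction 2.50
t 13.05 r 220.8 bearing 42.85 heading 42.44 z 108.0 F [-4.02 -0.14  0.59] gap 0.001 into-edge reaction 3.04
```

```bash
python3 -m crank '[{"dp":[0.0001,0.007,0],"delta_rot":[0,0,-0.0025],"fingers":-1},{"dp":[0.0001,0.007,0],"delta_rot":[0,0,-0.0025],"fingers":-1}]'>/dev/null; python3 s.py; python3 -m crank '[{"dp":[0.0001,0.007,0],"delta_rot":[0,0,-0.0025],"fingers":-1},{"dp":[0.0001,0.007,0],"delta_rot":[0,0,-0.0025],"fingers":-1}]'>/dev/null; python3 s.py
```

```text
t 13.22 r 220.9 bearing 44.57 heading 44.24 z 107.8 F [-3.61 -0.21  1.06] gap 0.005 into-edge reaction 2.72
t 13.38 r 220.9 bearing 46.43 heading 46.04 z 107.9 F [-3.05 -0.71  1.02] gap 0.004 into-edge reaction 2.62
```

```bash
python3 -m crank '[{"dp":[0.0001,0.007,0],"delta_rot":[0,0,-0.0025],"fingers":-1},{"dp":[0.0001,0.007,0],"delta_rot":[0,0,-0.0025],"fingers":-1},{"dp":[0.0001,0.007,0],"delta_rot":[0,0,-0.0025],"fingers":-1}]'>/dev/null; python3 s.py; python3 -m crank '[{"dp":[-0.01,0.004,0],"delta_rot":[0,0,0],"fingers":-1},{"dp":[-0.03,0,0],"delta_rot":[0,0,0],"fingers":-1},{"dp":[-0.04,0,0],"delta_rot":[0,0,0],"fingers":-1},{"dp":[0,0,-0.05],"delta_rot":[0,0,0],"fingers":-1},{"dp":[0,0,-0.06],"delta_rot":[0,0,0],"fingers":-1},{"dp":[0,0,-0.06],"delta_rot":[0,0,0],"fingers":-1},{"dp":[0,0,-0.06],"delta_rot":[0,0,0],"fingers":-1},{"dp":[0,0,-0.06],"delta_rot":[0,0,0],"fingers":-1},{"dp":[0,0,-0.06],"delta_rot":[0,0,0],"fingers":-1},{"dp":[0,0,0],"delta_rot":[0,0,0],"fingers":-1},{"dp":[0,0,0],"delta_rot":[0,0,0],"fingers":-1}]'>/dev/null; python3 s.py
python3 -c "
from h import *
p0=np.load('pics/scene0.npz')['p'];p,d=manip.snapshot('scene')
for q in (p0,p):
    W=cast('scene',mask('scene',q),.049)[:,:2]*1000;r=cv2.minAreaRect(W.astype(np.float32));print(np.round(r[0],1),np.round(r[1],1),round(r[2],2))
cv2.imwrite('pics/scene3.png',p[...,::-1])"
```

```text
t 13.63 r 220.8 bearing 49.21 heading 48.73 z 108.0 F [-2.26 -0.2   0.61] gap 0.004 into-edge reaction 1.63
t 14.55 r 260.7 bearing 49.84 heading 48.64 z 285.3 F [-0.47  0.37 -0.77] gap 0.002 into-edge reaction 0.02
[520.8 -39.8] [164.9 266.3] 13.32
[521.1 -40.2] [164.6 266.7] 13.59
```

View pics/scene3.png

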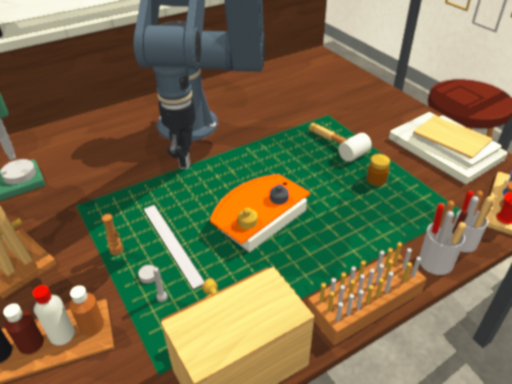

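The hand is clear, with the gripper at (182,150). The pattern at (260,210) moved by less than about 1 mm, the weights are still standing and the tools look untouched.

```bash
python3 -c "
from station import manip
print(manip.sign_off())"
```

```text
the job is handed in; nothing more can be done
None
```

I ran the shut fingertips along the whole bow from the hanging-hole corner to the other corner, at roughly 1–6 N where listed stretches were passed; contact dropped out for a moment between edge5 and edge6. The pattern moved under about 1 mm, weights and tools look untouched, the hand is clear and the job is handed in, but no verdict came back.

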